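Snap the blue-lidded food box shut

ROBOT

A 6-joint arm with a two-finger parallel gripper is mounted at the origin on a cart in front of the work surface, level with it; the furniture and walls round the work are solid. World frame = base frame: x ahead of the robot, y to its left, z up, the work surface at z = 0. Lengths are in mm, angles in rad, forces in N, time in s.
With the tool pointing down it reaches from about 150 to 775 mm from the base axis. Payload 6.1 kg.
Tool frame: the origin (TCP) lies midway between the tips of the shut fingers; the grasp point (between the pads) lies 19 mm behind it (manip.grip_depth is the distance from the TCP to the grasp point, in mm); z points along the fingers, x is the direction in which the jaws open and shut, and the axes are right-handed (so a half turn about z gives the same grasp; the last joint's range is limited). The gripper opens to 85 mm and grips with 20 to 120 N. Pads are 22 mm wide; open, the fingers measure 114 mm over their backs; the gripper's body (76 mm by 85 mm) begins 54 mm behind the grasp point. The pads swing forward as they close: fully open they stand 13 mm farther back than shut.
Start: joints at [-1.174, 0.126, -0.04, 1.405, 0, 1.571], TCP at [202.888, -484.195, 231.295] pointing down, gripper open.
Joint ranges: [-2.72, 2.72], [-0.95, 1.95], [-1.27, 1.35], [-1.78, 2.02], [-1.46, 1.47], [-3.14, 3.14]. Speed limits (rad/s): [2.39, 2.39, 3.01, 3.14, 3.14, 3.14].

INTERFACE

Orientations are given as [roll, pitch, yaw] about the fixed x, y, z axes, in that order (R = Rz(yaw) Ry(pitch) Rx(roll)).
In Python, from workcell import telemetry, imaging, manip, look_for gives the robot as it stands.
- The arm moves only by the tool arm_command, never from a script. Its arguments are lists of equal length, an entry for each row: "grip": the opening in per cent of the stroke, from 0 (shut) to 100 (fully open); "delta_pos": the shift along the tool's x, y, z in units of 60 mm (1.0 is 60 mm), a list of three; "angular": the turn, a rotation vector about the tool's x, y, z in units of 10 degrees (1.0 is 10 degrees), a list of three. In form: {"grip": [grip, ...], "delta_pos": [[dx, dy, dz], ...], "angular": [[rx, ry, rz], ...]}. A call has 1 to 12 rows; each row is the pose to reach, as a shift and turn from the pose commanded when the call began, along the tool's axes at that moment; what a row does not reach only later rows make up. A row lasts 1/8 s, in which the tool goes at most 62.5 mm and 10.7 degrees, less where a joint would pass 70% of its speed; a pose out of reach is approached as far as the arm can. A call with a gripper value outside its range is refused whole. The fingers move at their own pace and stop on an object; "newtons" is the grip in N (left out, the last holds). Time passes only in rows, so rows that repeat a pose let the fingers close. It gives the time, the measured TCP pose, the force and the opening at its end, in the units of the state.
- telemetry.sense(): the state, without advancing time (a new reading comes with each control period).
- imaging.get_image(name): name is "scene" or "top" or "wrist"; returns the picture (420x560x3 uint8, blue, green, red); there is no depth.
- imaging.calibration(name): a dict with "intrinsics" (3x3 intrinsics, pixels), "k1" (the pictures are not rectified: a ray, as slopes to the right and down, at radius r is drawn at 1 + k1 r^2 times it, then the intrinsics apply), "rvec" (rotation vector, rad) and "tvec" (3), from world to camera coordinates, as OpenCV has them; the wrist camera has in their place "T_tool_cam" (4x4, takes a point from camera to tool coordinates, whose origin is the TCP and whose axes are the tool frame's). Camera axes: x right, y down, z forward; pixel columns grow to the right and rows downward; lengths in mm; the calibration is good to about 2 mm. A picture is of the moment at which its call begins: read the wrist's pose just before it. calibration takes no time and is no camera call.
- manip.close_job(): hands the job in, once; it reports no verdict.
Trained networks look in the newest picture that a camera, given by its name, has taken for a name from the list of things; names that differ only in an ending like _2 or _b are one class to them, and where a whole thing is asked for, a point or a joint stands for the part that bears it (a point fixed in the world has none). Each returns a list of dicts, best first, with "score" (0 to 1); they miss things now and then, are a little off and sometimes report something else, mostly with a low value. They report only what shows in the picture. A call takes as long as a camera call.
- look_for(query, camera): "bbox" ([left, top, right, bottom] in pixels, round what is visible of it).
The state is a dict: "time_s": time; "q": joint angles; "qd": joint speeds; "tau": joint torques, N m; "position": TCP position; "eef_rot": TCP orientation; "ft_force": force on the tool from outside, world axes, zero at the start; "wrist_torque": the same for the moment, N m; "gripper_width": finger opening in mm.
Only numpy, scipy, OpenCV 4.12 (cv2) and the standard library are available. Lean on these libraries where they do the work, as an engineer would, in place of code of your own. Each camera call takes 0.05 s, during which the arm holds its last target. There are 200 camera calls.

TASK

The lid of the blue-lidded food box is on, but its four snap tabs are still up. Press each tab down in turn until all four lie flat and fully home. Do not touch the yellow-lidded box; its tabs stay up.

Things in the scene. Friction and masses are not known exactly. Their poses are not given: they have to be found in the camera images.
- blue_box: the white food box with the BLUE lid, fixed to the work surface; origin at the centre of its underside, z up. Its lid is 140 mm along the box's x and 110 mm along its y; the lid's flat top is 62.5 mm above the origin. Four light blue snap tabs are hinged on the lid's edge, at the middle of each side
- yellow_box: an equal white food box with a YELLOW lid and four raised yellow tabs, fixed to the work surface, origin at the centre of its underside; to be left untouched
- tab_front_pad (a point): where to press the blue box's front tab (box's -x side): on its upper face, 17 mm outward from its hinge. Tab 34 mm wide, 27 long, 4 thick, rising outward. Once flat, its upper face is 64 mm above the work surface and this point lies 87 mm out from the box's centre, 1 to 3 mm farther than when raised. A straight push down of about 5 N moves it
- tab_front (a joint): angle of the blue box's front tab, rad: 0 fully raised (about 29 degrees), 0.5 flat and home against its stop; it stays where it is left
- tab_back_pad (a point): where to press the blue box's back tab (box's +x side): on its upper face, 17 mm outward from its hinge. Tab 34 mm wide, 27 long, 4 thick, rising outward. Once flat, its upper face is 64 mm above the work surface and this point lies 87 mm out from the box's centre, 1 to 3 mm farther than when raised. A straight push down of about 5 N moves it
- tab_back (a joint): angle of the blue box's back tab, rad: 0 fully raised (about 29 degrees), 0.5 flat and home against its stop; it stays where it is left
- tab_left_pad (a point): where to press the blue box's left tab (box's +y side): on its upper face, 17 mm outward from its hinge. Tab 34 mm wide, 27 long, 4 thick, rising outward. Once flat, its upper face is 64 mm above the work surface and this point lies 72 mm out from the box's centre, 1 to 3 mm farther than when raised. A straight push down of about 5 N moves it
- tab_left (a joint): angle of the blue box's left tab, rad: 0 fully raised (about 29 degrees), 0.5 flat and home against its stop; it stays where it is left
- tab_right_pad (a point): where to press the blue box's right tab (box's -y side): on its upper face, 17 mm outward from its hinge. Tab 34 mm wide, 27 long, 4 thick, rising outward. Once flat, its upper face is 64 mm above the work surface and this point lies 72 mm out from the box's centre, 1 to 3 mm farther than when raised. A straight push down of about 5 N moves it
- tab_right (a joint): angle of the blue box's right tab, rad: 0 fully raised (about 29 degrees), 0.5 flat and home against its stop; it stays where it is left

How it is judged:
By the outcome, as a careful person would: the job done as asked, in the order asked, and still so for the second after the job is handed in, with the robot touching nothing.
It also fails if it takes over 45 s, if anything falls off the work surface, if the arm or the gripper's body presses on something with over 40 N, if the wrist force passes 120 N, or if a joint passes its speed limit or range.

## Working session

There is one attempt and no reset: what is moved stays moved. The work goes in short steps, Python scripts to look and compute and a tool call to move; the robot and the scene stay as the last step left them, time stands still between calls to the robot, and variables do not carry over. Pictures are saved under pics/ and viewed, about 8 in all and at most 12, crops included, and the job is handed in when it is done.

Besides the shell and the picture viewer there is one more tool, called as a command line: name --argument value ..., lists and objects as JSON in quotes. arm_command: Moves the arm, as the interface text tells. Its arguments: {"type":"object","properties":{"grip":{"type":"array"},"delta_pos":{"type":"array"},"angular":{"type":"array"},"newtons":{"type":"number"}},"required":["grip","delta_pos","angular"]}

```bash
mkdir -p pics; python3 - <<'E'
from workcell import telemetry, imaging, manip, look_for
import cv2,numpy as np
s=telemetry.sense();print({k:np.round(v,3).tolist() for k,v in s.items()})
for n in("scene","top"):
    cv2.imwrite(f"pics/{n}1.png",imaging.get_image(n))
    c=imaging.calibration(n);print(n,c)
    for q in("blue_box","yellow_box","tab_front_pad","tab_left_pad"):
        print(q,[(np.round(d["bbox"]).tolist(),round(d["score"],2)) for d in look_for(q,n)[:4]])
E
```

```text
{'time_s': 0.0, 'q': [-1.174, 0.126, -0.041, 1.405, 0.0, 1.571], 'qd': [-0.0, 0.0, -0.0, 0.001, -0.0, -0.001], 'tau': [-0.0, -43.591, 35.293, 0.017, 0.0, -0.0], 'position': [202.745, -483.831, 230.518], 'eef_rot': [-3.142, 0.002, -1.174], 'ft_force': [-0.227, -0.605, -0.024], 'wrist_torque': [-0.032, 0.026, 0.003], 'gripper_width': 85.063}
scene {'intrinsics': array([[423.18698001,   0.        , 279.0324433 ],
       [  0.        , 423.18698001, 211.37496556],
       [  0.        ,   0.        ,   1.        ]]), 'k1': 0.021633749140300716, 'rvec': array([ 0.6906543 , -2.52650655,  1.27683235]), 'tvec': array([464.23764744, 239.08422245, 789.64622211])}
blue_box [([162.0, 233.0, 262.0, 303.0], 0.97), ([196.0, 281.0, 212.0, 290.0], 0.57)]
yellow_box [([280.0, 168.0, 355.0, 223.0], 0.65)]
tab_front_pad [([244.0, 257.0, 261.0, 274.0], 0.74)]
tab_left_pad [([191.0, 281.0, 215.0, 295.0], 0.64)]
top {'intrinsics': array([[392.87280873,   0.        , 275.76448604],
       [  0.        , 392.87280873, 207.74567654],
       [  0.        ,   0.        ,   1.        ]]), 'k1': -0.08278652123502171, 'rvec': array([ 2.17580222, -2.1598157 ,  0.09312788]), 'tvec': array([ -7.98347408, 575.8023389 , 892.61910138])}
blue_box [([158.0, 161.0, 228.0, 240.0], 0.97)]
yellow_box [([312.0, 184.0, 386.0, 272.0], 0.96)]
tab_front_pad [([199.0, 231.0, 214.0, 244.0], 0.49)]
tab_left_pad [([311.0, 183.0, 387.0, 269.0], 0.74), ([157.0, 205.0, 168.0, 220.0], 0.54)]
```

```bash
python3 - <<'E'
import cv2,numpy as np
a=cv2.imread("pics/top1.png");b=cv2.imread("pics/scene1.png")
t=cv2.resize(a[150:285,145:400],None,fx=3,fy=3,interpolation=cv2.INTER_CUBIC)
cv2.imwrite("pics/topcrop.png",t)
E
```

```text
(no output)
```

View pics/scene1.png

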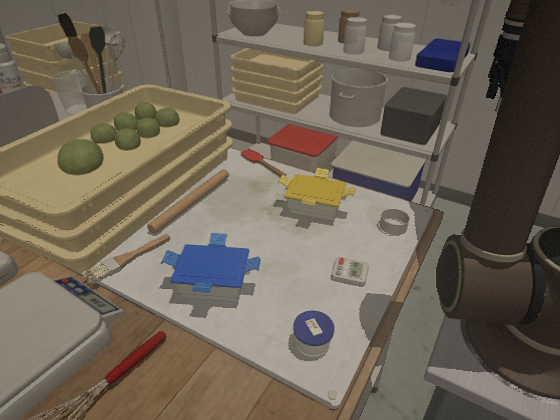

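View pics/topcrop.png

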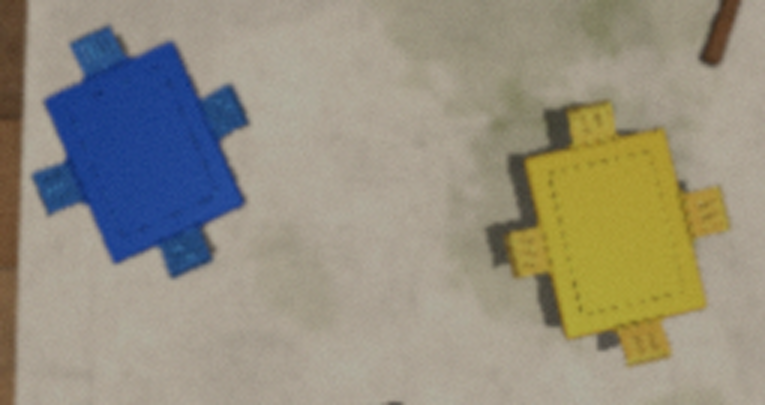

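The top crop shows the blue lid's corners at about (172,42), (45,100), (117,263) and (245,203) in crop pixels. It has four raised tabs, and the yellow box is well clear to the right. Next I'll back-project the lid.

```bash
cat > h.py <<'E'
import cv2,numpy as np
from scipy.spatial.transform import Rotation as R
from workcell import telemetry, imaging, manip, look_for
def cam(n,s=None):
    c=imaging.calibration(n);K=c["intrinsics"];d=np.array([c["k1"],0,0,0,0.])
    if n!="wrist": return K,d,cv2.Rodrigues(c["rvec"])[0],np.asarray(c["tvec"]).ravel()
    T=np.eye(4);T[:3,:3]=R.from_euler("xyz",s["eef_rot"]).as_matrix();T[:3,3]=s["position"]
    W=np.linalg.inv(T@c["T_tool_cam"]);return K,d,W[:3,:3],W[:3,3]
def back(px,z,C):
    K,d,r,t=C;u=cv2.undistortPoints(np.float64(px).reshape(-1,1,2),K,d).reshape(-1,2)
    v=np.c_[u,np.ones(len(u))]@r;o=-r.T@t
    return (o+v*((z-o[2])/v[:,2])[:,None])[:,:2]
def proj(P,C):
    K,d,r,t=C;return cv2.projectPoints(np.float64(P),cv2.Rodrigues(r)[0],t,K,d)[0].reshape(-1,2)
def lid(img,C,roi):
    b,g,rr=[img[...,i].astype(int) for i in range(3)]
    m=((b-rr>70)&(b>2.0*g)).astype(np.uint8)
    k=np.zeros_like(m);l,t,r2,bt=[int(v) for v in roi];k[t:bt,l:r2]=1;m=m*k
    m=cv2.morphologyEx(m,cv2.MORPH_OPEN,np.ones((3,3)))
    c=max(cv2.findContours(m,0,2)[0],key=cv2.contourArea)
    w=back(c.reshape(-1,2),62.5,C).astype(np.float32)
    return cv2.minAreaRect(w),m
E
python3 - <<'E'
from h import *
for n,roi in(("top",(150,150,240,250)),("scene",(150,225,270,310))):
    im=cv2.imread(f"pics/{n}1.png");C=cam(n);r,m=lid(im,C,roi)
    print(n,np.round(r[0],1),np.round(r[1],1),r[2],m.sum())
    if n=="top": print(back([[145+x/3,150+y/3] for x,y in[(172,42),(45,100),(117,263),(245,203)]],62.5,C).round(1).tolist())
    for p in [(215,110),(290,275)]: print(im[p[::-1]] if n=="scene" else im[200,190])
c=imaging.calibration("wrist");print(c)
E
```

```text
top [589.2 187. ] [140.6 110.1] 21.735471725463867 2611
[[672.0, 164.9], [626.8, 261.5], [503.4, 202.1], [549.3, 106.3]]
[144  68  34]
[144  68  34]Traceback (most recent call last):
  File "<stdin>", line 3, in <module>
  File "h.py", line 20, in lid
    c=max(cv2.findContours(m,0,2)[0],key=cv2.contourArea)
ValueError: max() iterable argument is empty
```

```bash
cat >> h.py <<'E'
def go(xyz,yaw,s=None):
    s=s or telemetry.sense();R0=R.from_euler("xyz",s["eef_rot"]);Rt=R.from_euler("xyz",[np.pi,0,yaw])
    print("delta",(R0.inv().apply(np.array(xyz)-s["position"])/60).round(3).tolist(),"ang",(np.degrees((R0.inv()*Rt).as_rotvec())/10).round(3).tolist())
def box(c,yaw,pts): 
    k,s=np.cos(yaw),np.sin(yaw);p=np.float64(pts);return np.c_[c[0]+k*p[:,0]-s*p[:,1],c[1]+s*p[:,0]+k*p[:,1],p[:,2]]
E
python3 - <<'E'
from h import *
c=imaging.calibration("wrist");print(c["T_tool_cam"].round(3).tolist(),c["intrinsics"][0,0],c["k1"])
C=cam("scene");T=cam("top")
cor=[[70,55,62.5],[-70,55,62.5],[-70,-55,62.5],[70,-55,62.5]]
for y in(21.7,25.5):
  P=box((588.5,185.5),np.radians(y),cor);print(y,proj(P,C).round(1).tolist(),((proj(P,T)-[145,150])*3).round().tolist())
print("trays",back([[230,150],[90,240],[230,95]],100,C).round().tolist(),"yellow",back([[350,228]],62.5,T).round())
go((560,175,260),np.radians(23.5))
E
```

```text
[[1.0, -0.0, -0.0, -0.761], [0.0, 0.953, 0.303, -78.482], [0.0, -0.303, 0.953, -142.917], [0.0, 0.0, 0.0, 1.0]] 352.6006278728771 -0.04954555201787694
21.7 [[168.7, 277.5], [239.2, 285.9], [250.9, 248.0], [187.0, 241.1]] [[44.0, 92.0], [106.0, 263.0], [242.0, 210.0], [178.0, 40.0]]
25.5 [[169.7, 279.4], [241.6, 284.3], [249.6, 246.4], [184.7, 242.3]] [[40.0, 98.0], [113.0, 265.0], [246.0, 203.0], [171.0, 38.0]]
trays [[791.0, -165.0], [810.0, 289.0], [1026.0, -493.0]] yellow [[ 528. -171.]]
delta [-7.833, -9.735, -0.478] ang [-0.0, 0.0, -9.077]
```

arm_command --grip '[0,0,0,0,0,0,0,0,0,0,0,0]' --delta_pos '[[-8.2,-10.16,-0.48],[-8.2,-10.16,-0.48],[-8.2,-10.16,-0.48],[-8.2,-10.16,-0.48],[-8.2,-10.16,-0.48],[-8.2,-10.16,-0.48],[-8.2,-10.16,-0.48],[-8.2,-10.16,-0.48],[-8.2,-10.16,-0.48],[-8.2,-10.16,-0.48],[-8.2,-10.16,-0.48],[-8.2,-10.16,-0.48]]' --angular '[[0,0,-9.1],[0,0,-9.1],[0,0,-9.1],[0,0,-9.1],[0,0,-9.1],[0,0,-9.1],[0,0,-9.1],[0,0,-9.1],[0,0,-9.1],[0,0,-9.1],[0,0,-9.1],[0,0,-9.1]]'

```text
time_s: 2.0
position: [559.6, 177.4, 259.1]
eef_rot: [3.141, -0.001, 0.415]
ft_force: [1.6, -0.2, -0.2]
gripper_width: -0.2
```

```bash
python3 - <<'E'
from h import *
s=telemetry.sense();print(s["time_s"],np.round(s["position"],1),np.round(s["eef_rot"],3),s["gripper_width"],np.round(s["q"],2))
go((575,205,260),np.radians(23.5),s)
E
```

```text
2.0 [559.6 177.4 259.1] [ 3.141e+00 -1.000e-03  4.150e-01] -0.16079811579304445 [ 0.31  0.25  0.17  1.49 -0.    1.46]
delta [0.42, -0.317, -0.015] ang [0.002, -0.003, 0.026]
```

arm_command --grip '[0,0,0]' --delta_pos '[[0.3,-0.3,0],[0.3,-0.3,0],[0.3,-0.3,0]]' --angular '[[0,0,0],[0,0,0],[0,0,0]]'

```text
time_s: 2.38
position: [567.8, 198.5, 258.8]
eef_rot: [3.141, 0.001, 0.414]
ft_force: [-0.8, 0.1, -0.6]
gripper_width: -0.5
```

```bash
python3 - <<'E'
from h import *
s=telemetry.sense();print(s["time_s"],np.round(s["position"],1),np.round(s["eef_rot"],3))
im=imaging.get_image("wrist");cv2.imwrite("pics/w1.png",im);C=cam("wrist",s)
m0=None
try:
  r,m=lid(im,C,(0,0,560,420));print(np.round(r[0],1),np.round(r[1],1),r[2])
except Exception as e: print(e)
v=im.copy()
for y,col in((21.7,(0,255,0)),(25.0,(0,0,255))):
  P=box((588.5,185.5),np.radians(y),[[70,55,62.5],[-70,55,62.5],[-70,-55,62.5],[70,-55,62.5]])
  cv2.polylines(v,[proj(P,C).round().astype(np.int32)],True,col,1)
cv2.imwrite("pics/w1v.png",v)
E
```

```text
2.375 [567.8 198.5 258.8] [3.141e+00 1.000e-03 4.140e-01]
max() iterable argument is empty
```

View pics/w1v.png

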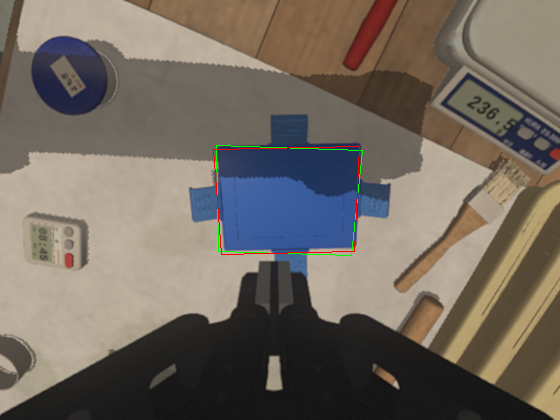

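The wrist view shows the lid spanning about (217,147) to (361,145) and down to row 252, with tabs at (290,129), (203,204), (376,199) and (292,262). Both pose estimates overlay well, so I'll refine the fit.

```bash
python3 - <<'E'
from h import *
s=telemetry.sense();im=cv2.imread("pics/w1.png");C=cam("wrist",s)
h=cv2.cvtColor(im,cv2.COLOR_BGR2HSV);print(h[220,290],h[165,290],h[130,290],h[205,203],h[120,150])
m=((h[...,0]>98)&(h[...,0]<125)&(h[...,1]>120)).astype(np.uint8);m[:,:175]=0;m[:,410:]=0;m[:100]=0;m[256:]=0
o=cv2.morphologyEx(cv2.morphologyEx(m,cv2.MORPH_CLOSE,np.ones((5,5))),cv2.MORPH_OPEN,np.ones((51,51)))
# edges: fit lines from mask columns/rows inside lid span avoiding tabs
def line(pts): 
    w=back(pts,62.5,C);return cv2.fitLine(w.astype(np.float32),cv2.DIST_HUBER,0,.01,.01).ravel()
ms=m
top=[(x,np.argmax(ms[:,x])-.5) for x in list(range(225,262))+list(range(316,352))]
bot=[(x,255-np.argmax(ms[255::-1,x])+.5) for x in list(range(228,255))+list(range(325,348))]
lf=[(np.argmax(ms[y])-.5,y) for y in list(range(155,180))+list(range(228,243))]
rt=[(559-np.argmax(ms[y,::-1])+.5,y) for y in list(range(153,172))+list(range(225,243))]
L={k:line(v) for k,v in dict(top=top,bot=bot,lf=lf,rt=rt).items()}
for k,l in L.items(): print(k,np.degrees(np.arctan2(l[1],l[0])).round(1),l[2:].round(1))
def X(a,b): t=np.linalg.solve(np.c_[a[:2],-b[:2]],b[2:]-a[2:]);return a[2:]+t[0]*a[:2]
q=np.array([X(L[a],L[b]) for a,b in(("top","lf"),("top","rt"),("bot","rt"),("bot","lf"))])
print(q.round(1).tolist(),q.mean(0),np.linalg.norm(q-np.roll(q,-1,0),axis=1).round(1))
# joint
E
```

```text
[110 160 156] [110 160  89] [107 127  90] [107 130 143] [ 17  41 113]
top 25.2 [566.6 238.1]
bot 25.3 [603.1 137. ]
lf -76.8 [534.  167.1]
rt -65.0 [651.5 217.8]
[[522.2000122070312, 217.1999969482422], [628.5, 267.20001220703125], [673.5, 170.39999389648438], [547.2000122070312, 110.5]] [592.85315 191.32068] [117.4 106.8 139.8 109.5]
```

```bash
cat >> h.py <<'E'
CEN=(588.7,187.5);YAW=np.radians(25.2)
def pad(n,z): return box(CEN,YAW,[{"front":(-87,0,z),"back":(87,0,z),"left":(0,72,z),"right":(0,-72,z)}[n]])[0]
E
python3 - <<'E'
from h import *
go(pad("front",92),YAW)
E
```

```text
delta [-1.202, 0.341, 2.785] ang [0.001, 0.0, -0.151]
```

arm_command --grip '[0,0,0,0,0]' --delta_pos '[[-1.0,0.34,0.5],[-1.2,0.34,1.4],[-1.2,0.34,2.3],[-1.2,0.34,2.77],[-1.2,0.34,2.77]]' --angular '[[0,0,-0.15],[0,0,-0.15],[0,0,-0.15],[0,0,-0.15],[0,0,-0.15]]'

```text
time_s: 3.05
position: [508.5, 149.8, 91.2]
eef_rot: [-3.141, 0.004, 0.439]
ft_force: [0.2, 0.1, -0.1]
gripper_width: -0.1
```

```bash
python3 - <<'E'
from h import *
s=telemetry.sense();print(s["time_s"],np.round(s["position"],1),np.round(s["eef_rot"],3),np.round(s["ft_force"],1))
im=imaging.get_image("wrist");C=cam("wrist",s)
v=im.copy()
P=box(CEN,YAW,[[70,55,62.5],[-70,55,62.5],[-70,-55,62.5],[70,-55,62.5]])
cv2.polylines(v,[proj(P,C).round().astype(np.int32)],True,(0,0,255),1)
cv2.imwrite("pics/w2v.png",v)
go(pad("front",64),YAW)
E
```

```text
3.05 [508.5 149.8  91.2] [-3.141  0.004  0.439] [ 0.2  0.1 -0.1]
delta [0.003, -0.0, 0.483] ang [-0.0, 0.004, -0.005]
```

View pics/w2v.png

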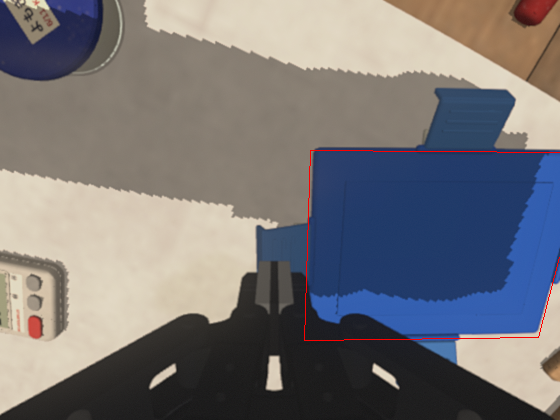

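The overlay fits the lid within about 2 mm, and the fingertips are above the front tab at about (275,240). I'll press it now.

arm_command --grip '[0,0,0,0,0,0]' --delta_pos '[[0,0,0.12],[0,0,0.24],[0,0,0.34],[0,0,0.42],[0,0,0.48],[0,0,0.48]]' --angular '[[0,0,0],[0,0,0],[0,0,0],[0,0,0],[0,0,0],[0,0,0]]'

```text
time_s: 3.85
position: [510.2, 151.3, 64.0]
eef_rot: [3.141, 0.0, 0.44]
ft_force: [-2.9, -1.8, 5.4]
gripper_width: -0.1
```

arm_command --grip '[0,0,0]' --delta_pos '[[0,0,0.02],[0,0,0.035],[0,0,0.035]]' --angular '[[0,0,0],[0,0,0],[0,0,0]]'

```text
time_s: 4.22
position: [510.3, 151.3, 63.8]
eef_rot: [3.141, -0.001, 0.44]
ft_force: [-8.2, -2.7, 18.7]
gripper_width: 0.3
```

arm_command --grip '[0,0,0,0,0,0,0,0,0,0,0,0]' --delta_pos '[[0,0,-0.6],[0,0,-0.65],[0.9,0,-0.65],[1.9,0,-0.65],[2.9,0,-0.65],[2.9,0,-0.6],[2.9,0,-0.45],[2.9,0,-0.32],[2.9,0,-0.2],[2.9,0,-0.12],[2.9,0,-0.05],[2.9,0,-0.03]]' --angular '[[0,0,0],[0,0,0],[0,0,0],[0,0,0],[0,0,0],[0,0,0],[0,0,0],[0,0,0],[0,0,0],[0,0,0],[0,0,0],[0,0,0]]'

```text
time_s: 5.72
position: [668.4, 225.8, 64.2]
eef_rot: [3.141, -0.002, 0.44]
ft_force: [2.9, 1.0, 4.3]
gripper_width: -0.1
```

```bash
python3 - <<'E'
from h import *
go(pad("back",64),YAW)
E
```

```text
delta [-0.024, 0.012, 0.003] ang [0.001, -0.011, 0.004]
```

arm_command --grip '[0,0,0]' --delta_pos '[[0,0,0.02],[0,0,0.04],[0,0,0.04]]' --angular '[[0,0,0],[0,0,0],[0,0,0]]'

```text
time_s: 6.1
position: [668.5, 225.8, 63.9]
eef_rot: [3.141, -0.003, 0.44]
ft_force: [-2.3, -0.7, 14.8]
gripper_width: 0.1
```

arm_command --grip '[0,0,0,0,0,0,0,0,0,0,0,0]' --delta_pos '[[0,0,0.015],[0,0,-0.6],[0,0,-0.65],[-0.7,-0.6,-0.65],[-1.47,-1.19,-0.65],[-1.47,-1.19,-0.6],[-1.47,-1.19,-0.45],[-1.47,-1.19,-0.32],[-1.47,-1.19,-0.2],[-1.47,-1.19,-0.12],[-1.47,-1.19,-0.06],[-1.47,-1.19,-0.04]]' --angular '[[0,0,0],[0,0,0],[0,0,0],[0,0,0],[0,0,0],[0,0,0],[0,0,0],[0,0,0],[0,0,0],[0,0,0],[0,0,0],[0,0,0]]'

```text
time_s: 7.6
position: [558.2, 252.9, 64.0]
eef_rot: [-3.141, -0.001, 0.44]
ft_force: [-1.8, 1.7, 10.0]
gripper_width: 0.1
```

```bash
python3 - <<'E'
from h import *
go(pad("left",64),YAW)
E
```

```text
delta [-0.005, 0.002, -0.0] ang [-0.001, -0.007, 0.003]
```

arm_command --grip '[0,0,0]' --delta_pos '[[0,0,0.02],[0,0,0.03],[0,0,0.03]]' --angular '[[0,0,0],[0,0,0],[0,0,0]]'

```text
time_s: 7.98
position: [558.3, 252.9, 63.9]
eef_rot: [-3.141, -0.003, 0.44]
ft_force: [-3.7, 1.0, 13.1]
gripper_width: -0.2
```

arm_command --grip '[0,0,0,0,0,0,0,0,0,0,0,0]' --delta_pos '[[0,0,-0.6],[0,0,-0.65],[0,0.8,-0.65],[0,1.6,-0.65],[0,2.4,-0.65],[0,2.4,-0.6],[0,2.4,-0.45],[0,2.4,-0.32],[0,2.4,-0.2],[0,2.4,-0.12],[0,2.4,-0.06],[0,2.4,-0.03]]' --angular '[[0,0,0],[0,0,0],[0,0,0],[0,0,0],[0,0,0],[0,0,0],[0,0,0],[0,0,0],[0,0,0],[0,0,0],[0,0,0],[0,0,0]]'

```text
time_s: 9.48
position: [619.5, 122.3, 63.9]
eef_rot: [3.141, -0.001, 0.44]
ft_force: [-1.2, -2.5, 14.1]
gripper_width: -0.4
```

```bash
python3 - <<'E'
from h import *
go(pad("right",64),YAW)
E
```

```text
delta [-0.001, -0.002, -0.001] ang [0.005, -0.006, 0.004]
```

arm_command --grip '[0,0,0,0,0,0,0,0,0,0,0,0]' --delta_pos '[[0,0,0.025],[0,0,0.025],[0,0,-0.7],[0,0,-1.5],[0,-0.8,-2.4],[-0.2,-1.8,-3.2],[-0.2,-2.2,-3.2],[-0.2,-2.2,-3.2],[-0.2,-2.2,-3.2],[-0.2,-2.2,-3.2],[-0.2,-2.2,-3.2],[-0.2,-2.2,-3.2]]' --angular '[[0,0,0],[0,0,0],[0,0,0],[0,0,0],[0,0,0],[0,0,0],[0,0,0],[0,0,0],[0,0,0],[0,0,0],[0,0,0],[0,0,0]]'

```text
time_s: 10.98
position: [552.1, 236.0, 255.1]
eef_rot: [-3.142, 0.001, 0.439]
ft_force: [-0.5, 1.0, 0.4]
gripper_width: -0.3
```

```bash
python3 - <<'E'
from h import *
s=telemetry.sense();print(s["time_s"],np.round(s["position"],1),np.round(s["ft_force"],1))
im=imaging.get_image("wrist");C=cam("wrist",s)
for q in("front","back","left","right"):
    w,d=(17,13.5)
    e=70 if q in("front","back") else 55
    a={"front":np.pi,"back":0,"left":np.pi/2,"right":-np.pi/2}[q]
    p=[[e,-w,64],[e+27,-w,64],[e+27,w,64],[e,w,64]];P=box((0,0),a,p);P=box(CEN,YAW,P)
    cv2.polylines(im,[proj(P,C).round().astype(np.int32)],True,(0,0,255),1)
cv2.imwrite("pics/w3v.png",im)
v=imaging.get_image("scene")[215:315,140:280];cv2.imwrite("pics/s3.png",cv2.resize(v,None,fx=5,fy=5,interpolation=cv2.INTER_CUBIC))
E
```

```text
10.975 [552.1 236.  255.1] [-0.5  1.   0.4]
```

View pics/w3v.png

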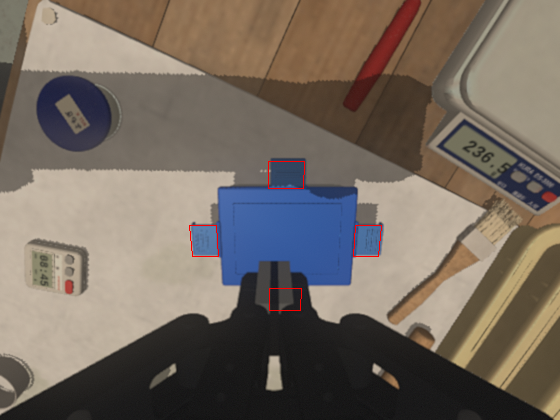

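View pics/s3.png

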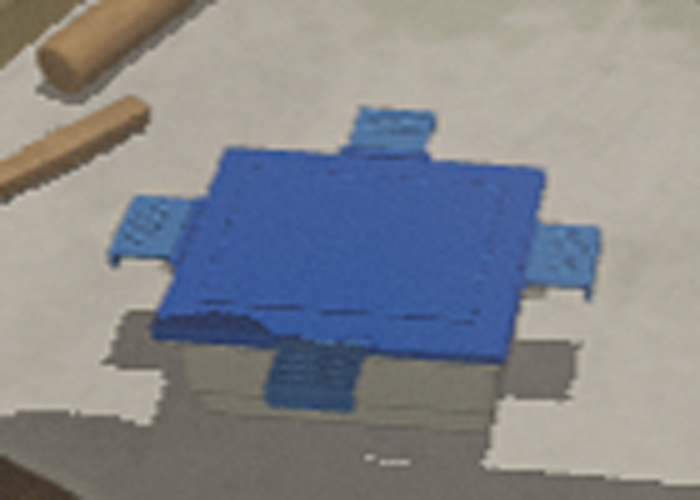

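```bash
python3 - <<'E'
from h import *
C=cam("scene");im=imaging.get_image("scene");k=5
v=cv2.resize(im[215:315,140:280],None,fx=k,fy=k,interpolation=cv2.INTER_CUBIC)
for q,a in{"front":np.pi,"back":0,"left":np.pi/2,"right":-np.pi/2}.items():
    e=70 if q in("front","back") else 55
    for th,col in((0,(0,0,255)),(.1,(0,255,255)),(.5,(0,255,0))):
        r,z=27*np.cos(th),64+27*np.sin(th)
        P=box(CEN,YAW,box((0,0),a,[[e,-17,64],[e+r,-17,z],[e+r,17,z],[e,17,64]]))
        cv2.polylines(v,[((proj(P,C)-[140,215]+.5)*k).round().astype(np.int32)],True,col,1)
cv2.imwrite("pics/s4.png",v)
E
```

```text
(no output)
```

View pics/s4.png

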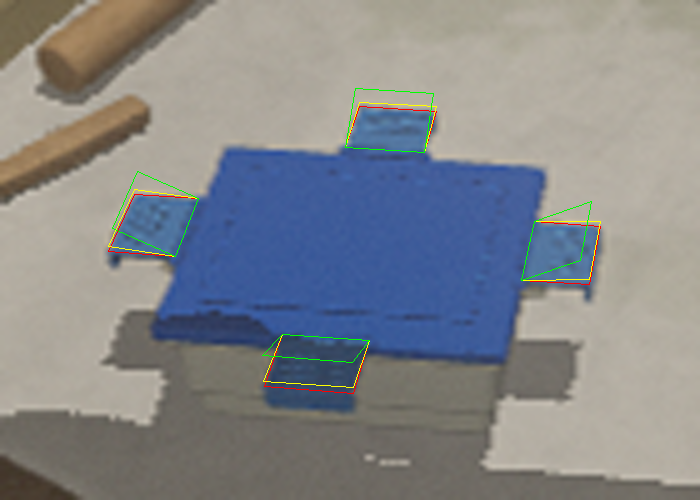

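The flat (red) outlines match all four tabs, and the raised (green) ones match none. The robot is clear at z 255, so I'm handing the job in.

```bash
python3 -c "
from workcell import manip;print(manip.close_job())"
```

```text
the job is handed in; nothing more can be done
None
```

All four tabs of the blue-lidded box are down and look flat. I pressed them straight down with the shut fingers in the order front, back, left, right, then lifted clear and handed the job in at about 11 s of the 45 s allowed.

- **Forces:** each press stopped at z of about 63.8–63.9 mm against the 64 mm expected. The last force I read on each tab was 13–19 N, well above the roughly 5 N that moves a tab. I gave the back and right tabs one further small push each, and did not read the force on those.
- **Pictures:** in the final scene picture all four tabs match the projected flat outlines and none match the raised ones. The wrist picture agrees for the front, back and right tabs; the gripper hid the left one.
- **Disagreements:** the first fit to the top picture gave a box yaw of 21.7°. I used the wrist picture's 25.2° instead, and its outline was off by up to 2 mm along one lid edge. The wrist picture's automatic fit of the lid's left edge was spoiled by a tab, so I left it out.
- **Yellow box:** no move went near it at low height, but I took no separate picture to check it at the end.

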